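# Load the slate carrier and lock its end guard

### The arm

A 7-joint arm with a two-finger parallel gripper is mounted at the origin on the work surface. World frame = base frame: x ahead of the robot, y to its left, z up, the work surface at z = 0. Lengths are in m, angles in degrees, forces in N, time in s.
With the tool pointing down it reaches from about 0.425 to 0.875 m from the base axis. Payload 4.7 kg.
Tool frame: the origin (TCP) lies on the centre line of the jaws, within the pads' length; the fingertips stand 19 mm ahead of it and the grasp point (between the pads) is the TCP; z points along the fingers, y is the line along which they close (so a half turn about z gives the same grasp; the last joint's range is limited). The gripper opens to 87 mm and grips with 3 to 60 N. Pads are 19 mm wide; open, the fingers measure 117 mm over their backs; the gripper's body (75 mm by 190 mm) begins 51 mm behind the grasp point.
Start: joints at [67.959, 18.392, -4.016, 83.108, 1.295, 78.541, -3.26], TCP at [0.252, -0.599, 0.242] pointing down, gripper open.
Joint ranges: [-163.93, 163.93], [-17.29, 119.83], [-79.2, 71.16], [3.27, 140.29], [-89.18, 269.18], [5.43, 117.66], [-154.24, 154.24]. Speed limits (degrees/s): [147.25, 147.25, 180, 180, 180, 180, 180].

### API

Orientations are given as [roll, pitch, yaw] about the fixed x, y, z axes, in that order (R = Rz(yaw) Ry(pitch) Rx(roll)).
In Python, from cell import env, imaging gives the robot as it stands.
- The arm moves only by the shell command python3 -m crank 'ROWS' [OPENING] [FORCE]. ROWS is JSON, a list of rows, each an object of numbers: "x", "y", "z": the shift along the tool's x, y, z in m; "turn": the turn about the tool's z in rad. In form: [{"x": .., "y": .., "z": .., "turn": ..}, ...]. A call has 1 to 12 rows; each row is the pose to reach, as a shift and turn from the pose commanded when the call began, along the tool's axes at that moment; what a row does not reach only later rows make up. A row lasts 1/8 s, in which the tool goes at most 62.5 mm and 10.7 degrees, less where a joint would pass 70% of its speed; a pose out of reach is approached as far as the arm can. A call with a gripper value outside its range is refused whole. OPENING is the finger opening in m, from 0 to 0.087, set as the call begins (- or left out, the last holds). The fingers move at their own pace and stop on an object; FORCE is the grip in N (left out, the last holds). Time passes only in rows, so rows that repeat a pose let the fingers close. It gives the time, the measured TCP pose, the force, the opening and the grip force at its end, in the units of the state.
- env.get_obs(): the state, without advancing time (a new reading comes with each control period).
- imaging.read_camera(name): name is "side" or "top" or "wrist"; returns the picture (400x640x3 uint8, red, green, blue); there is no depth.
- imaging.get_calibration(name): a dict with "camera_matrix" (3x3 intrinsics, pixels), "position" and "attitude" of the camera in the world. Camera axes: x right, y up, looking along -z (the intrinsics and any distortion apply to the point x, -y, -z); pixel columns grow to the right and rows downward; lengths in m; the calibration is good to about 2 mm. A picture is of the moment at which its call begins: read the wrist's pose just before it. get_calibration takes no time and is no camera call; for the wrist camera it gives the pose at the moment of the call.
- env.sign_off(): hands the job in; it is judged then, once.
The state is a dict: "time_s": time; "qpos": joint angles; "joint_velocities": joint speeds; "effort": joint torques, N m; "tool_pos": TCP position; "tool_rot": TCP orientation; "force": force on the tool from outside, world axes, zero at the start; "wrist_torque": the same for the moment, N m; "grip_width": finger opening in m; "grasp_force": force on a finger pad.
Only numpy, scipy, OpenCV 4.12 (cv2) and the standard library are available. Lean on these libraries where they do the work, as an engineer would, in place of code of your own. Each camera call takes 0.05 s, during which the arm holds its last target. There are 200 camera calls.

### The job

Take the large plain rectangular slate out of the wooden draining rack and stand it on edge in the free slot of the steel carrier, beside the two like it; lower it in rather than dropping it, and let it go. Then pull up the lock plunger by its black knob, slide the carrier's end guard one hole towards the slates, and let the pin go fully home in that hole. Finish still gripping the knob with the pin home, so that I can nip up its lock nut, and leave the other slates and everything else as they are.

Things in the scene. Friction and masses are not known exactly. Their poses are not given: they have to be found in the camera images.
- slate: The slate to load: dark plain rectangle 150 mm wide (x), 110 high (z), 10 thick (y), 0.3 to 0.6 kg. It starts standing on its long edge in one of the three slots (55 mm apart, pins 55 high) of the wooden draining rack on the robot's left, its top 140 mm above the table; the other two hold a smaller and a paddle-shaped slate. Origin: middle of its bottom edge.
- slate_small: A smaller plain rectangular slate in the draining rack, 115 wide (x) by 80 high (z) by 10 thick (y) mm. Leave it. Origin: middle of its bottom edge.
- slate_paddle: A slate with a handle in the draining rack: 125 wide by 85 high by 10 thick mm with a tab 36 mm wide and 45 mm high in the middle of its top edge, 130 mm high in all. Leave it. Origin: middle of its bottom edge.
- slate_in_a: A slate like the one to load, already standing in the carrier's slot farthest from the end guard. Leave it. Origin: middle of its bottom edge.
- slate_in_b: A slate like the one to load, already standing in the carrier's middle slot, 50 mm from the free slot. Leave it. Origin: middle of its bottom edge.
- carrier: Fixed steel frame: two 25 mm square tubes along its y (y = -200 to 175 mm) at x = -105 and 105 mm, tops 57 mm above the table, pin holes every 40 mm. Between them three slots at y = 130, 80, 30 mm, each 14 mm clear between pairs of round-topped pins at x = -45 and 45 mm. A slate's width lies along x. Origin on the table, z up.
- free_slot (a point): The carrier's free slot (its y = 30 mm), nearest the end guard: middle of the slot floor, 44 mm above the table, where the middle of the slate's bottom edge goes; axes as the carrier's. The tops of its pins are 55 mm higher.
- guard (a joint): Slide of the aluminium end guard (m): two 33 mm square sleeves on the tubes, joined by a frame with rungs, 137 mm high. 0 at the start, pinned; grows towards the slates (carrier's +y). Next hole towards the slates: 0.040 (frame then 15 mm from the last slate); other way: -0.040; bumps at 0.045. With the pin out it slides with about 3 N.
- plunger (a joint): Lift of the spring lock plunger (m): 0 with the pin home in a hole, 0.014 right up (stop); pin clear of the tube from 0.009. The spring pulls down with 6 N at home, 11 N right up. Between holes the pin's tip rides on the tube at 0.009; within about 1 mm of a hole it drops in by itself. It travels along with the guard.
- knob (a point): Middle of the plunger's black knob, 26 mm across, 24 high, upright on the guard's sleeve nearest the robot (carrier's x = -105, y = -105 mm at the start), 87 mm above the table when home; moves with plunger and guard. Sleeve top 26 mm below it; clear around it but for a guard upright 69 mm to its +y, 137 mm high. Axes as the carrier's.
- jar_tall: Amber preserve jar, 72 mm across and 135 mm high, near the robot, between the racks. Leave it. Origin: middle of its underside.
- jar_short: Green preserve jar, 68 mm across and 95 mm high, beyond the racks. Leave it. Origin: middle of its underside.
- mug: White mug, 80 mm across and 90 mm high, on the right. Leave it. Origin: middle of its underside.
- spoon: Wooden spoon lying at the back left. Leave it.
Things that resemble listed ones, but are neither listed nor needed, are in the scene too. What is shaped like the slate but green is not meant.

How it is judged:
By the outcome, as a careful person would: the job done as asked, in the order asked, and still so for the second after the job is handed in, while the arm keeps its last pose, push and grip.
It also fails if it takes over 58 s, if anything falls off the work surface, if the arm or the gripper's body presses on something with over 40 N, if the wrist force passes 120 N, or if a joint passes its speed limit or range.

## Working session

There is one attempt and no reset: what is moved stays moved. The work goes in short steps, Python scripts to look and compute and a shell command to move; the robot and the scene stay as the last step left them, time stands still between calls to the robot, and variables do not carry over. Pictures are saved under pics/ and viewed, at most 10 in all, crops included, and the job is handed in when it is done.

```bash
mkdir -p pics; ls; python3 - <<'E'
from cell import env, imaging
import cv2
o=env.get_obs();print({k:o[k] for k in('time_s','tool_pos','tool_rot','force','grip_width')})
for n in('top','side','wrist'):
    c=imaging.get_calibration(n);print(n,c)
for n in('top','side'):
    cv2.imwrite(f'pics/{n}0.png',imaging.read_camera(n)[:,:,::-1])
E
```

```text
pics
{'time_s': 0.0, 'tool_pos': array([ 0.25216246, -0.59853552,  0.24045479]), 'tool_rot': array([-1.79891117e+02,  6.00751181e-03,  2.28502756e+01]), 'force': array([-0.10008464, -0.01336411,  0.27434577]), 'grip_width': 0.08681035568255459}
top {'camera_matrix': array([[463.60072955,   0.        , 323.57142621],
       [  0.        , 463.60072955, 207.8926401 ],
       [  0.        ,   0.        ,   1.        ]]), 'position': array([ 0.36220656, -0.08058528,  1.41469347]), 'attitude': array([  6.66811395,   0.79022938, -90.65362115])}
side {'camera_matrix': array([[448.17802127,   0.        , 328.24265082],
       [  0.        , 448.17802127, 200.06302429],
       [  0.        ,   0.        ,   1.        ]]), 'position': array([-0.04286225,  0.7215627 ,  1.2044518 ]), 'attitude': array([  40.71726269,   -0.33471413, -144.42697131])}
wrist {'camera_matrix': array([[281.96126073,   0.        , 320.83690685],
       [  0.        , 281.96126073, 199.97684399],
       [  0.        ,   0.        ,   1.        ]]), 'position': array([ 0.32874796, -0.56726645,  0.38403892]), 'attitude': array([-17.48425528,   0.13170066, -67.12046484])}
```

View pics/top0.png

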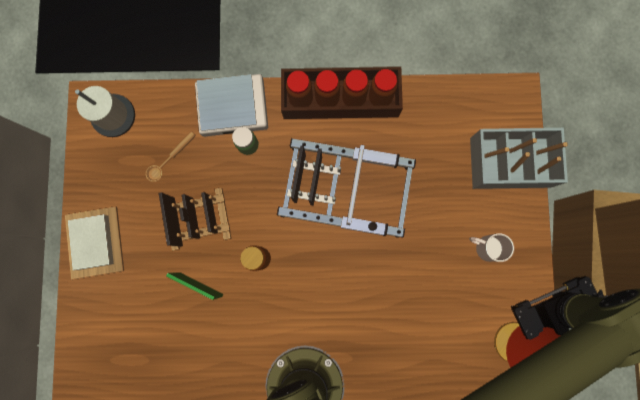

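View pics/side0.png

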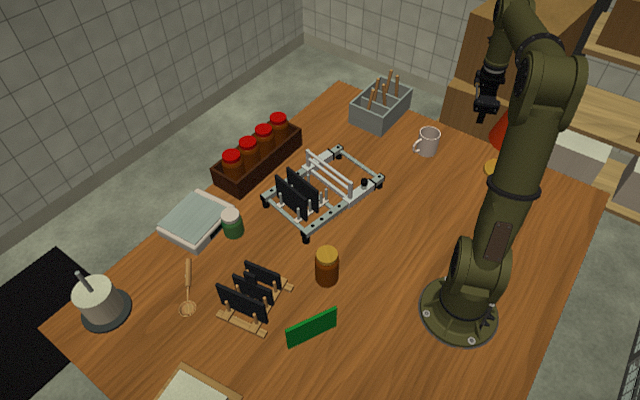

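Top view: the wooden rack is at about (160-230, 188-250), with three slates at columns ~170, 188 and 209. The carrier is at (280-415, 140-237), with its knob at ~(373, 226). The green slab near (193, 286) is the decoy. I'll enlarge both.

```bash
python3 - <<'E'
import cv2,numpy as np
t=cv2.imread('pics/top0.png');s=cv2.imread('pics/side0.png')
def cr(im,x0,y0,w,h,k):
    c=cv2.resize(im[y0:y0+h,x0:x0+w],None,fx=k,fy=k,interpolation=cv2.INTER_CUBIC)
    c=cv2.convertScaleAbs(c,alpha=1.6,beta=15)
    for x in range(0,w,10):
        cv2.line(c,(x*k,0),(x*k,6),(0,255,255),1)
        if x%20==0: cv2.putText(c,str(x0+x),(x*k,16),0,.35,(0,255,255),1)
    for y in range(0,h,10):
        cv2.line(c,(0,y*k),(6,y*k),(0,255,255),1)
        if y%20==0: cv2.putText(c,str(y0+y),(8,y*k+4),0,.35,(0,255,255),1)
    return c
cv2.imwrite('pics/rack.png',np.hstack([cr(t,150,180,80,75,5),cr(s,210,255,80,75,5)]))
cv2.imwrite('pics/carr.png',np.vstack([np.hstack([cr(t,270,130,80,60,5),cr(t,350,130,80,60,5)]),np.hstack([cr(t,270,185,80,60,5),cr(t,350,185,80,60,5)])]))
E
```

```text
(no output)
```

View pics/rack.png

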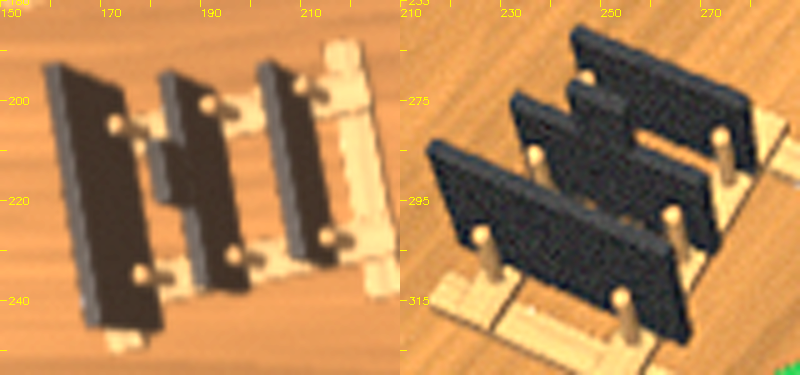

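View pics/carr.png

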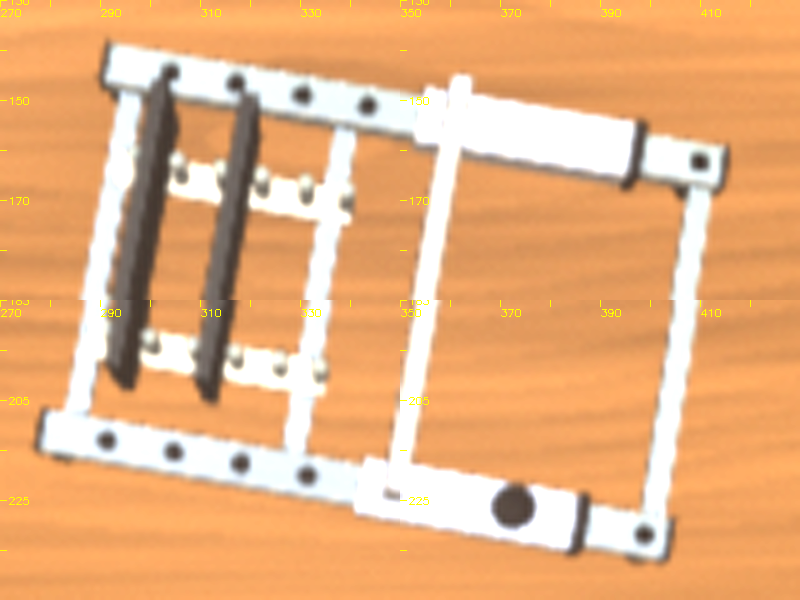

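Candidates in the rack (top view):
- The left slate, with its top edge from (161,193) to (169,245). It is plain and the longest.
- The middle slate at (185,215), which has a tab, so it's the paddle.
- The right slate, from (203,193) to (213,232), which is plain but shorter.

The left one fits "large plain rectangle". The green slab is excluded. Side view: its top edge runs from (216.6,283.4) to (263.2,304). Next I'll triangulate.

```bash
cat > h.py <<'E'
import numpy as np, cv2
from scipy.optimize import least_squares
from scipy.spatial.transform import Rotation as R
from cell import env, imaging
F=np.diag([1.,-1,-1])
def P(c):
    Rw=R.from_euler('xyz',c['attitude'],degrees=True).as_matrix()@F  # cv cam->world
    return c['camera_matrix']@np.hstack([Rw.T,(-Rw.T@c['position'])[:,None]])
def proj(Pm,X):
    q=np.c_[np.atleast_2d(X),np.ones(len(np.atleast_2d(X)))]@Pm.T; return q[:,:2]/q[:,2:]
def tri(P1,u1,P2,u2):
    X=cv2.triangulatePoints(P1,P2,np.array(u1,float).T.reshape(2,-1),np.array(u2,float).T.reshape(2,-1)); return (X[:3]/X[3]).T
def onz(Pm,u,z):  # pixel -> world at height z
    u=np.atleast_2d(u); H=np.c_[Pm[:,0],Pm[:,1],Pm[:,2]*z+Pm[:,3]]
    q=np.c_[u,np.ones(len(u))]@np.linalg.inv(H).T; return q[:,:2]/q[:,2:]
def rz(a): return np.array([[np.cos(a),-np.sin(a)],[np.sin(a),np.cos(a)]])
def w2t(d,o=None):  # world shift -> tool axes
    o=o or env.get_obs(); return R.from_euler('xyz',o['tool_rot'],degrees=True).as_matrix().T@np.array(d)
E
python3 - <<'E'
from h import *
np.set_printoptions(precision=4,suppress=True)
T=P(imaging.get_calibration('top'));S=P(imaging.get_calibration('side'))
e=tri(T,[(160.7,193.1),(169,245.3)],S,[(216.6,283.4),(263.2,304)])
print('slate ends',e,np.linalg.norm(e[0]-e[1]),np.degrees(np.arctan2(*(e[0]-e[1])[1::-1])))
p=onz(T,[(160.7,193.1),(169,245.3)],.14);print(p,p.mean(0),np.linalg.norm(p[0]-p[1]),np.degrees(np.arctan2(*(p[0]-p[1])[::-1])))
print('knob',tri(T,[(372.6,226.3)],S,[(365,181)]),onz(T,(372.6,226.3),.099))
ho=np.array([(291.4,213),(304.8,215.4),(318,217.6),(331.4,220),(399,231.8),(304,144.4),(317.2,146.6),(330.4,149),(343.4,151.2),(410,162.4)])
yy=[.135,.095,.055,.015,-.185]
m=np.array([(-.105,y) for y in yy]+[(.105,y) for y in yy]);w=onz(T,ho,.057)
f=least_squares(lambda v:(m@rz(v[2]).T+v[:2]-w).ravel(),[.6,-.1,0]);print('carrier',f.x,np.degrees(f.x[2]));print(f.fun.reshape(-1,2))
C=lambda q:np.array(q)@rz(f.x[2]).T+f.x[:2]
print('slot',C([0,.03]),'knob',C([-.105,-.105]))
# carrier slate tops ends (z .154)
X=np.r_[C([0,.13]),.154],np.r_[C([0,.08]),.154];print('expected in_a,b px',proj(T,X),proj(S,X), 'knob px',proj(S,np.r_[C([-.105,-.105]),.099]))
o=env.get_obs();print(o['qpos'])
E
```

```text
slate ends [[0.5586 0.39   0.1379]
 [0.4139 0.3629 0.1396]] 0.14724600712621963 10.610044952892597
[[0.5589 0.3897]
 [0.4132 0.3624]] [0.4861 0.376 ] 0.1482608399258385 10.60373342698252
knob [[ 0.4605 -0.2047  0.0897]] [[ 0.4618 -0.2028]]
carrier [ 0.5853 -0.1207 -0.1861] -10.66449857266574
[[-0.0001  0.0001]
 [ 0.0001  0.0002]
 [-0.0003 -0.0002]
 [-0.0001 -0.0002]
 [-0.      0.0004]
 [-0.0001 -0.0003]
 [-0.0002 -0.0001]
 [ 0.0004  0.0001]
 [ 0.0002 -0.0005]
 [ 0.0002  0.0005]]
slot [ 0.5909 -0.0912] knob [ 0.4627 -0.2044]
expected in_a,b px [[297.1413 172.4662]
 [314.936  175.5174]] [[290.1159 186.4297]
 [301.9153 178.5568]] knob px [[363.891  178.8014]]
[67.9578 18.4368 -4.014  83.169   1.2954 78.5404 -3.2595]
```

```bash
cat >> h.py <<'E'
def plan(*wps):
    o=env.get_obs();y0=o['tool_rot'][2]
    for w in wps:
        d=w2t(np.array(w[:3])-o['tool_pos'],o); t=-np.radians((w[3]-y0+180)%360-180)
        print(w,'->',np.round(d,4),'turn',round(t,4))
E
python3 -c "
from h import *
plan((.5,-.15,.32,10.6),(.486,.376,.25,10.6))"
```

```text
(0.5, -0.15, 0.32, 10.6) -> [ 0.4026 -0.3173 -0.0789] turn 0.2138
(0.486, 0.376, 0.25, 10.6) -> [ 0.5939 -0.8073 -0.0081] turn 0.2138
```

```bash
A='{"x":0.403,"y":-0.317,"z":-0.079,"turn":0.214}'; python3 -m crank '[{"x":0.403,"y":-0.317,"z":-0.079,"turn":0.214},{"x":0.403,"y":-0.317,"z":-0.079,"turn":0.214},{"x":0.403,"y":-0.317,"z":-0.079,"turn":0.214},{"x":0.403,"y":-0.317,"z":-0.079,"turn":0.214},{"x":0.403,"y":-0.317,"z":-0.079,"turn":0.214},{"x":0.403,"y":-0.317,"z":-0.079,"turn":0.214},{"x":0.403,"y":-0.317,"z":-0.079,"turn":0.214},{"x":0.403,"y":-0.317,"z":-0.079,"turn":0.214},{"x":0.403,"y":-0.317,"z":-0.079,"turn":0.214},{"x":0.594,"y":-0.807,"z":-0.008,"turn":0.214},{"x":0.594,"y":-0.807,"z":-0.008,"turn":0.214},{"x":0.594,"y":-0.807,"z":-0.008,"turn":0.214}]' 0.04 40
python3 -c "
from h import *
plan((.486,.376,.25,10.6));o=env.get_obs();print(o['force'],o['qpos'])"
```

```text
time_s: 1.6
tool_pos: [0.4951, 0.0372, 0.2949]
tool_rot: [180.0, 0.0, 10.6]
force: [0.6, -0.3, -0.5]
grip_width: 0.04
grasp_force: 0.0
(0.486, 0.376, 0.25, 10.6) -> [ 0.0532 -0.3348  0.0448] turn -0.0006
[ 0.56276577 -0.32533384 -0.53268631] [ 28.41953282  -0.42759383 -35.26297181  98.49801514  -0.23159597
  81.85754241 -86.24656012]
```

```bash
python3 -m crank '[{"x":0.053,"y":-0.335,"z":0.045},{"x":0.053,"y":-0.335,"z":0.045},{"x":0.053,"y":-0.335,"z":0.045},{"x":0.053,"y":-0.335,"z":0.045},{"x":0.053,"y":-0.335,"z":0.045},{"x":0.053,"y":-0.335,"z":0.045},{"x":0.053,"y":-0.335,"z":0.045},{"x":0.053,"y":-0.335,"z":0.045}]'
python3 - <<'E'
from h import *
o=env.get_obs();c=imaging.get_calibration('wrist');im=imaging.read_camera('wrist')[:,:,::-1]
cv2.imwrite('pics/w1.png',im);print(o['qpos'])
plan((.486,.376,.25,10.6),(.486,.376,.117,10.6))
W=P(c);e=np.array([(.5588,.3898,.139),(.4135,.3626,.139)]);print(proj(W,e))
E
```

```text
[ 28.41953282  -0.42759383 -35.26297181  98.49801514  -0.23159597
  81.85754241 -86.24656012]
(0.486, 0.376, 0.25, 10.6) -> [ 0.057  -0.3228  0.0461] turn 0.0123
(0.486, 0.376, 0.117, 10.6) -> [ 0.0571 -0.3221  0.179 ] turn 0.0123
[[-26.77273541  62.75874886]
 [ 22.02530344 207.55747039]]invalid input
```

View pics/w1.png

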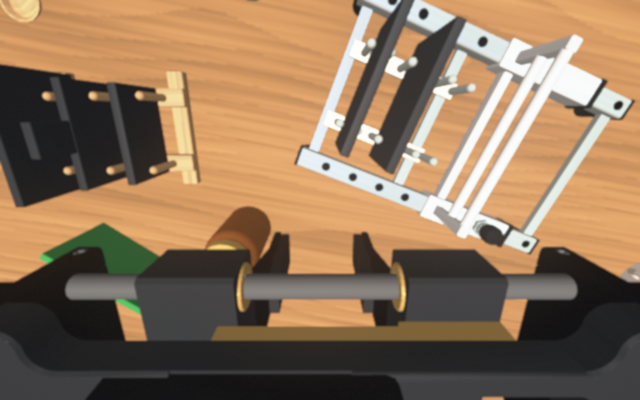

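Rows need all four keys, so that call was refused. The wrist view shows the carrier at the upper right and the rack at the left, with the large slate at the image's left edge around (0-20, 65-205). That is about where I predicted it.

```bash
python3 -m crank '[{"x":0.057,"y":-0.323,"z":0.046,"turn":0.01},{"x":0.057,"y":-0.323,"z":0.046,"turn":0.01},{"x":0.057,"y":-0.323,"z":0.046,"turn":0.01},{"x":0.057,"y":-0.323,"z":0.046,"turn":0.01},{"x":0.057,"y":-0.323,"z":0.046,"turn":0.01},{"x":0.057,"y":-0.323,"z":0.046,"turn":0.01},{"x":0.057,"y":-0.323,"z":0.046,"turn":0.01},{"x":0.057,"y":-0.323,"z":0.046,"turn":0.01}]'
python3 - <<'E'
from h import *
o=env.get_obs();c=imaging.get_calibration('wrist');im=imaging.read_camera('wrist')[:,:,::-1]
cv2.imwrite('pics/w2.png',im)
plan((.486,.376,.117,10.6))
W=P(c);e=np.array([(.5588,.3898,.139),(.4135,.3626,.139)]);print(proj(W,e))
E
```

```text
time_s: 2.65
tool_pos: [0.4929, 0.3618, 0.2492]
tool_rot: [179.9, 0.0, 9.9]
force: [-0.0, -1.2, -0.5]
grip_width: 0.0399
grasp_force: 0.0
(0.486, 0.376, 0.117, 10.6) -> [-0.0046 -0.0157  0.1324] turn -0.0126
[[301.31894965 126.96116504]
 [305.9393636  275.01344461]]
```

View pics/w2.png

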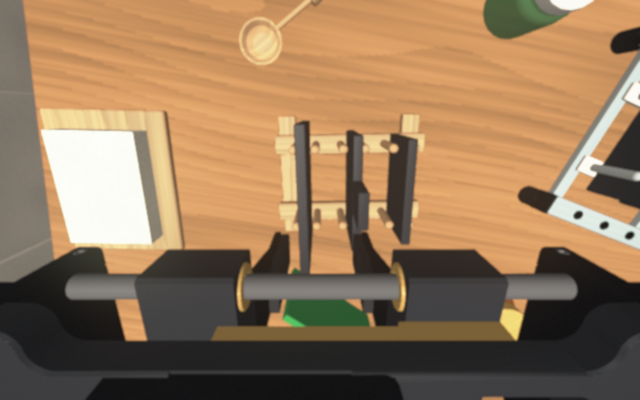

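The wrist view confirms the target: its top edge runs (301,124)-(305,270), matching the prediction of (301,127)-(306,275). The tabbed and short slates are to its right. The fingers' midline is at column ~323, so I need to shift about 16 mm left and then go down.

```bash
python3 -m crank '[{"x":-0.005,"y":-0.008,"z":0.0,"turn":-0.012},{"x":-0.005,"y":-0.0157,"z":0.0,"turn":-0.012},{"x":-0.005,"y":-0.0157,"z":0.0,"turn":-0.012},{"x":-0.005,"y":-0.0157,"z":0.02,"turn":-0.012},{"x":-0.005,"y":-0.0157,"z":0.02,"turn":-0.012}]'
python3 -c "
from h import *
plan((.486,.376,.118,10.6))"
```

```text
time_s: 3.32
tool_pos: [0.4839, 0.3764, 0.2267]
tool_rot: [179.9, 0.2, 10.7]
force: [0.3, 0.1, -0.2]
grip_width: 0.0396
grasp_force: 0.0
(0.486, 0.376, 0.118, 10.6) -> [0.0024 0.0006 0.1087] turn 0.0014
```

```bash
python3 -m crank '[{"x":0.002,"y":0.0,"z":0.04,"turn":0},{"x":0.002,"y":0.0,"z":0.075,"turn":0},{"x":0.002,"y":0.0,"z":0.1,"turn":0},{"x":0.002,"y":0.0,"z":0.108,"turn":0},{"x":0.002,"y":0.0,"z":0.108,"turn":0}]'
python3 -m crank '[{"x":0,"y":0,"z":0,"turn":0},{"x":0,"y":0,"z":0,"turn":0},{"x":0,"y":0,"z":0,"turn":0},{"x":0,"y":0,"z":0,"turn":0},{"x":0,"y":0,"z":0,"turn":0}]' 0 40
```

```text
time_s: 3.95
tool_pos: [0.4866, 0.3782, 0.1214]
tool_rot: [180.0, 0.0, 10.7]
force: [0.5, -0.1, -0.4]
grip_width: 0.0398
grasp_force: 0.0
time_s: 4.58
tool_pos: [0.4867, 0.3785, 0.1217]
tool_rot: [-180.0, -0.0, 10.7]
force: [1.0, 0.3, 1.8]
grip_width: 0.0095
grasp_force: 40.0
```

```bash
python3 -m crank '[{"x":0,"y":0,"z":-0.02,"turn":0},{"x":0,"y":0,"z":-0.05,"turn":0},{"x":0,"y":0,"z":-0.09,"turn":0},{"x":0,"y":0,"z":-0.13,"turn":0},{"x":0,"y":0,"z":-0.17,"turn":0},{"x":0,"y":0,"z":-0.19,"turn":0},{"x":0,"y":0,"z":-0.19,"turn":0},{"x":0,"y":0,"z":-0.19,"turn":0}]'
python3 -c "
from h import *
plan((.5909,-.0912,.31,-10.66));o=env.get_obs();print(o['force'],o['wrist_torque'])"
```

```text
time_s: 5.58
tool_pos: [0.4861, 0.3775, 0.3094]
tool_rot: [179.9, 0.2, 10.7]
force: [0.1, -0.7, -4.2]
grip_width: 0.01
grasp_force: 40.0
(0.5909, -0.0912, 0.31, -10.66) -> [1.59e-02 4.80e-01 2.00e-04] turn 0.3729
[ 0.14820608 -0.68571635 -4.22897294] [-0.02565099  0.05830147  0.00302501]
```

```bash
python3 -m crank '[{"x":0.001,"y":0.03,"z":0,"turn":0.03},{"x":0.003,"y":0.08,"z":0,"turn":0.06},{"x":0.005,"y":0.13,"z":0,"turn":0.1},{"x":0.007,"y":0.18,"z":0,"turn":0.14},{"x":0.008,"y":0.23,"z":0,"turn":0.18},{"x":0.009,"y":0.28,"z":0,"turn":0.22},{"x":0.011,"y":0.33,"z":0,"turn":0.26},{"x":0.012,"y":0.38,"z":0,"turn":0.3},{"x":0.014,"y":0.43,"z":0,"turn":0.34},{"x":0.016,"y":0.46,"z":0,"turn":0.365},{"x":0.016,"y":0.48,"z":0,"turn":0.373},{"x":0.016,"y":0.48,"z":0,"turn":0.373}]'
python3 -m crank '[{"x":0,"y":0,"z":0,"turn":0},{"x":0,"y":0,"z":0,"turn":0}]'
python3 - <<'E'
from h import *
plan((.5909,-.0912,.23,-10.66))
for n in('side','top','wrist'):
    c=imaging.get_calibration(n);cv2.imwrite(f'pics/{n}3.png',imaging.read_camera(n)[:,:,::-1])
    C=lambda q:np.array(q)@rz(-.1861).T+[.5853,-.1207]
    # pin tops around free slot, slate bottom corners when placed
    pt=np.array([[*C((sx*.045,.03+s*.01)),.099] for sx in(-1,1) for s in(-1,1)]);print(n,proj(P(c),pt).round(1).tolist())
w=cv2.imread('pics/wrist3.png')
cv2.imwrite('pics/w3c.png',cv2.resize(w[60:360,170:490],None,fx=2,fy=2,interpolation=cv2.INTER_CUBIC))
E
```

```text
time_s: 7.08
tool_pos: [0.5914, -0.0909, 0.3107]
tool_rot: [-180.0, 0.1, -10.7]
force: [-0.2, 0.7, -4.6]
grip_width: 0.0096
grasp_force: 40.0
time_s: 7.32
tool_pos: [0.5915, -0.088, 0.3118]
tool_rot: [-180.0, -0.0, -10.5]
force: [0.1, 0.4, -4.2]
grip_width: 0.0095
grasp_force: 40.0
(0.5909, -0.0912, 0.23, -10.66) -> [0.     0.0033 0.0818] turn 0.0033
side [[325.0, 188.1], [320.6, 191.1], [306.9, 173.9], [302.6, 176.8]]
top [[333.4, 197.9], [326.5, 196.7], [338.8, 167.4], [331.9, 166.3]]
wrist [[329.5, 211.4], [314.6, 211.4], [330.3, 143.4], [314.3, 143.4]]
```

View pics/w3c.png

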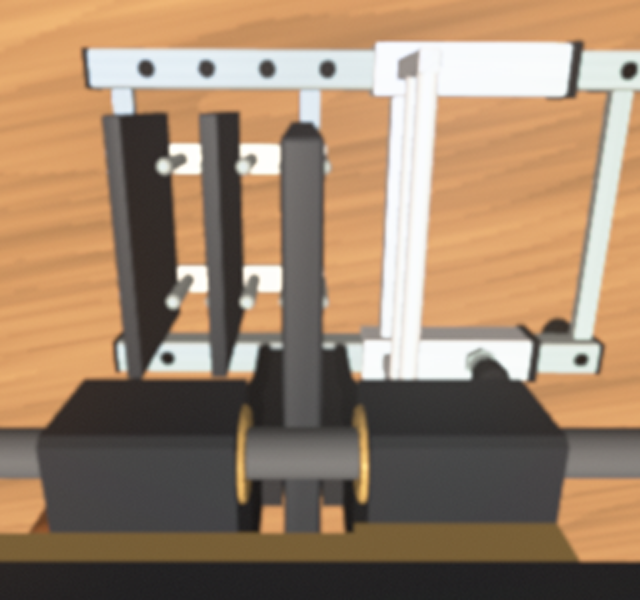

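The wrist view shows the slate held square. Its top edge is centred on image column ~321, and the pin tops beside in_a and in_b are at columns ~252 and ~291. Extrapolating puts the free slot at ~323, so it wants about +2 mm. I'll average several pose readings to beat the noise.

```bash
cat >> h.py <<'E'
def avg(n=10):
    L=[]
    for _ in range(n):
        imaging.read_camera('top');o=env.get_obs();r=o['tool_rot'].copy();r[0]%=360;L.append(np.r_[o['tool_pos'],r])
    L=np.array(L);return L.mean(0),L.std(0)
E
python3 - <<'E'
from h import *
np.set_printoptions(precision=4,suppress=True)
m,s=avg();print(m,s,env.get_obs()['time_s'])
d=np.array([.5909,-.0912])-m[:2];a=np.radians(m[5]);print('tool x,y shift',d@[np.cos(a),np.sin(a)],d@[np.sin(a),-np.cos(a)])
W=P(imaging.get_calibration('wrist'));C=lambda q:np.array(q)@rz(-.1861).T+[.5853,-.1207]
h=np.array([[*C((.105,y)),.057] for y in(.135,.095,.055,.015)]);print(proj(W,h)-[(243,94.5),(273.5,94.5),(303.5,94.5),(333.5,94.5)])
E
```

```text
[  0.5915  -0.0902   0.3115 179.9932  -0.0035 -10.6554] [0.     0.0003 0.0001 0.0026 0.0056 0.0231] 7.975
tool x,y shift -0.00036426888611060726 0.0010498875639376544
[[-1.3292 -0.3611]
 [-1.6018 -0.3508]
 [-1.3768 -0.3405]
 [-1.1543 -0.3302]]
```

```bash
python3 - <<'E'
from h import *
np.set_printoptions(precision=3,suppress=True)
c=imaging.get_calibration('wrist');o=env.get_obs();im=imaging.read_camera('wrist');W=P(c);print(o['tool_pos'])
g=cv2.cvtColor(im,cv2.COLOR_RGB2GRAY).astype(float)
C=lambda q:np.array(q)@rz(-.1861).T+[.5853,-.1207]
for y in(.135,.095,.055,.015,-.185):
    p=proj(W,[*C((.105,y)),.057])[0];x,r=p.round().astype(int)
    k=g[r-5:r+6,x-6:x+7];w=np.clip(k.max()*.6-k,0,None);yy,xx=np.mgrid[r-5:r+6,x-6:x+7]
    print(y,p,(xx*w).sum()/w.sum()-p[0],(yy*w).sum()/w.sum()-p[1])
# slate top-edge/sides: dark strip cols on rows 130..250
for r in(140,170,200,230): print(r,np.round(g[r,304:340]).astype(int).tolist())
E
```

```text
[ 0.591 -0.09   0.311]
0.135 [241.671  94.139] -0.4539969311769596 -0.052543962881898665
0.095 [271.898  94.149] -0.444896148516591 -0.04678552258906166
0.055 [302.123  94.16 ] -0.3585873671239028 0.04171461806565446
0.015 [332.346  94.17 ] -0.33874050898236874 0.11057406562501626
-0.185 [483.422  94.221] -0.29375200839092486 0.3401152704151542
140 [254, 254, 254, 254, 244, 187, 118, 93, 104, 113, 114, 114, 113, 112, 112, 110, 110, 109, 108, 107, 106, 105, 105, 104, 102, 95, 87, 88, 113, 141, 158, 164, 165, 165, 165, 165]
170 [162, 162, 162, 161, 161, 150, 122, 96, 97, 107, 109, 109, 109, 107, 107, 106, 105, 104, 104, 103, 102, 101, 100, 100, 98, 91, 81, 97, 135, 160, 166, 166, 166, 168, 169, 169]
200 [253, 253, 253, 253, 253, 239, 174, 107, 92, 100, 106, 105, 103, 103, 103, 102, 102, 100, 99, 98, 98, 96, 96, 97, 93, 87, 83, 112, 153, 177, 181, 180, 180, 179, 178, 177]
230 [116, 124, 128, 129, 129, 125, 113, 94, 88, 95, 101, 100, 100, 98, 98, 97, 96, 95, 94, 93, 93, 93, 93, 93, 88, 80, 79, 96, 117, 127, 129, 129, 126, 120, 115, 113]
```

```bash
python3 -m crank '[{"x":0,"y":0.0008,"z":0.02,"turn":0},{"x":0,"y":0.0008,"z":0.05,"turn":0},{"x":0,"y":0.0008,"z":0.08,"turn":0},{"x":0,"y":0.0008,"z":0.1,"turn":0},{"x":0,"y":0.0008,"z":0.1,"turn":0},{"x":0,"y":0.0008,"z":0.1,"turn":0},{"x":0,"y":0.0008,"z":0.1,"turn":0},{"x":0,"y":0.0008,"z":0.11,"turn":0},{"x":0,"y":0.0008,"z":0.12,"turn":0},{"x":0,"y":0.0008,"z":0.13,"turn":0},{"x":0,"y":0.0008,"z":0.13,"turn":0}]'
python3 - <<'E'
from h import *
m,s=avg(4);print(m.round(4),s.round(4));o=env.get_obs();print(o['force'],o['wrist_torque'],o['time_s'])
d=np.array([.5909,-.0912])-m[:2];a=np.radians(m[5]);print('tool x,y shift',d@[np.cos(a),np.sin(a)],d@[np.sin(a),-np.cos(a)])
E
```

```text
time_s: 9.4
tool_pos: [0.5904, -0.0912, 0.1799]
tool_rot: [180.0, 0.2, -10.7]
force: [-0.9, 0.4, -4.6]
grip_width: 0.0095
grasp_force: 40.0
[ 5.91400e-01 -9.12000e-02  1.81400e-01  1.80001e+02  2.60000e-03
 -1.06668e+01] [0.0003 0.     0.0005 0.003  0.0476 0.0009]
[ 0.20758203  0.16612097 -4.2134325 ] [0.04987994 0.01539132 0.00712982] 9.6
tool x,y shift -0.000466489558048587 0.00012077510144838983
```

```bash
python3 -m crank '[{"x":0,"y":0,"z":0.01,"turn":0},{"x":0,"y":0,"z":0.02,"turn":0},{"x":0,"y":0,"z":0.03,"turn":0},{"x":0,"y":0,"z":0.038,"turn":0},{"x":0,"y":0,"z":0.042,"turn":0},{"x":0,"y":0,"z":0.042,"turn":0},{"x":0,"y":0,"z":0.042,"turn":0}]'
python3 -m crank '[{"x":0,"y":0,"z":0.001,"turn":0},{"x":0,"y":0,"z":0.002,"turn":0},{"x":0,"y":0,"z":0.002,"turn":0}]'
```

```text
time_s: 10.48
tool_pos: [0.5917, -0.0912, 0.1398]
tool_rot: [180.0, -0.0, -10.7]
force: [-0.6, -1.0, -4.1]
grip_width: 0.0099
grasp_force: 40.0
time_s: 10.85
tool_pos: [0.5913, -0.0912, 0.1374]
tool_rot: [180.0, 0.0, -10.7]
force: [1.3, -0.5, -4.2]
grip_width: 0.0096
grasp_force: 40.0
```

```bash
python3 -m crank '[{"x":0,"y":0,"z":0.001,"turn":0},{"x":0,"y":0,"z":0.001,"turn":0},{"x":0,"y":0,"z":0.001,"turn":0}]'; python3 -m crank '[{"x":0,"y":0,"z":0.001,"turn":0},{"x":0,"y":0,"z":0.001,"turn":0},{"x":0,"y":0,"z":0.001,"turn":0}]'
```

```text
time_s: 11.22
tool_pos: [0.5913, -0.0912, 0.1364]
tool_rot: [180.0, -0.0, -10.7]
force: [1.1, -0.3, -4.5]
grip_width: 0.0095
grasp_force: 40.0
time_s: 11.6
tool_pos: [0.5914, -0.0912, 0.1357]
tool_rot: [180.0, -0.0, -10.7]
force: [-1.1, -0.0, -1.1]
grip_width: 0.0098
grasp_force: 40.0
```

```bash
python3 -m crank '[{"x":0,"y":0,"z":0.0005,"turn":0},{"x":0,"y":0,"z":0.0005,"turn":0},{"x":0,"y":0,"z":0.0005,"turn":0}]' - 10; python3 -m crank '[{"x":0,"y":0,"z":0,"turn":0},{"x":0,"y":0,"z":0,"turn":0},{"x":0,"y":0,"z":0,"turn":0},{"x":0,"y":0,"z":0,"turn":0}]' 0.035
python3 -m crank '[{"x":0,"y":0,"z":-0.01,"turn":0},{"x":0,"y":0,"z":-0.03,"turn":0},{"x":0,"y":0,"z":-0.06,"turn":0},{"x":0,"y":0,"z":-0.1,"turn":0},{"x":0,"y":0,"z":-0.14,"turn":0},{"x":0,"y":0,"z":-0.14,"turn":0},{"x":0,"y":0,"z":-0.14,"turn":0}]'
python3 - <<'E'
from h import *
plan((.4625,-.2045,.25,79.3))
for n in('top','side'): cv2.imwrite(f'pics/{n}4.png',imaging.read_camera(n)[:,:,::-1])
s=cv2.imread('pics/side4.png')[130:245,250:400];t=cv2.imread('pics/top4.png')[130:245,270:420]
cv2.imwrite('pics/placed.png',np.vstack([cv2.resize(i,None,fx=2.6,fy=2.6,interpolation=cv2.INTER_CUBIC) for i in(t,s)]))
E
```

```text
time_s: 11.98
tool_pos: [0.5915, -0.0911, 0.1357]
tool_rot: [180.0, -0.0, -10.7]
force: [-3.7, 0.8, 5.1]
grip_width: 0.0098
grasp_force: 10.0
time_s: 12.48
tool_pos: [0.5914, -0.0912, 0.1348]
tool_rot: [-180.0, 0.0, -10.7]
force: [0.7, -0.3, 1.0]
grip_width: 0.0339
grasp_force: 0.0
time_s: 13.35
tool_pos: [0.5913, -0.0912, 0.2756]
tool_rot: [180.0, -0.0, -10.7]
force: [0.1, 0.0, -0.2]
grip_width: 0.0349
grasp_force: 0.0
(0.4625, -0.2045, 0.25, 79.3) -> [-0.1056  0.1352  0.0256] turn -1.5702
```

View pics/placed.png

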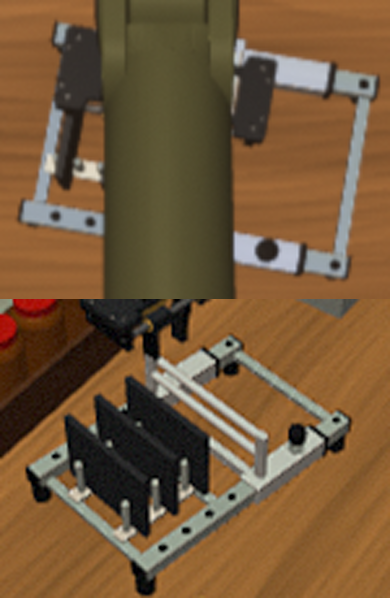

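The side view shows all three slates upright and evenly spaced in the carrier, with the fingers clear. The knob is at crop (297,435). Next I go above the knob, turned 90° so the gripper's wide body stays clear of the guard upright.

```bash
python3 -m crank '[{"x":-0.01,"y":0.014,"z":0,"turn":-0.15},{"x":-0.02,"y":0.028,"z":0,"turn":-0.32},{"x":-0.032,"y":0.042,"z":0,"turn":-0.49},{"x":-0.044,"y":0.056,"z":0,"turn":-0.66},{"x":-0.056,"y":0.07,"z":0,"turn":-0.83},{"x":-0.068,"y":0.085,"z":0,"turn":-1.0},{"x":-0.08,"y":0.1,"z":0,"turn":-1.17},{"x":-0.092,"y":0.118,"z":0,"turn":-1.34},{"x":-0.105,"y":0.135,"z":0.01,"turn":-1.5},{"x":-0.1055,"y":0.135,"z":0.025,"turn":-1.57},{"x":-0.1055,"y":0.135,"z":0.025,"turn":-1.57},{"x":-0.1055,"y":0.135,"z":0.025,"turn":-1.57}]' 0.06
python3 - <<'E'
from h import *
np.set_printoptions(precision=4,suppress=True)
m,s=avg(6);print(m)
c=imaging.get_calibration('wrist');cv2.imwrite('pics/w5.png',imaging.read_camera('wrist')[:,:,::-1])
W=P(c);print(proj(W,np.array([(.4622,-.2044,.099),(.4622,-.2044,.075)])))
plan((.4622,-.2044,.15,79.3),(.4622,-.2044,.092,79.3));print(env.get_obs()['time_s'])
E
```

```text
time_s: 14.95
tool_pos: [0.4629, -0.204, 0.25]
tool_rot: [-180.0, -0.0, 79.3]
force: [-0.2, -0.0, 0.8]
grip_width: 0.0598
grasp_force: 0.0
[  0.463   -0.2041   0.2504 179.9675   0.0091  79.2889]
[[320.0277 191.0332]
 [320.096  185.4872]]
(0.4622, -0.2044, 0.15, 79.3) -> [-0.0003 -0.0006  0.1002] turn -0.0001
(0.4622, -0.2044, 0.092, 79.3) -> [-0.0002 -0.0007  0.1582] turn -0.0001
15.3
```

View pics/w5.png

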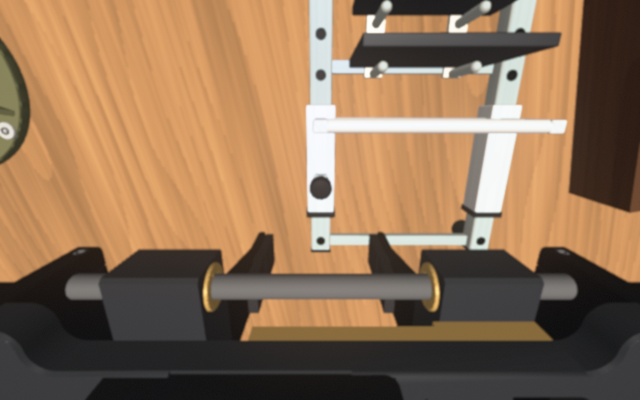

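The wrist view has the knob at (320,187), against a prediction of (320,188). I'll descend onto it.

```bash
python3 -m crank '[{"x":0,"y":-0.0007,"z":0.04,"turn":0},{"x":0,"y":-0.0007,"z":0.08,"turn":0},{"x":0,"y":-0.0007,"z":0.11,"turn":0},{"x":0,"y":-0.0007,"z":0.135,"turn":0},{"x":0,"y":-0.0007,"z":0.15,"turn":0},{"x":0,"y":-0.0007,"z":0.16,"turn":0},{"x":0,"y":-0.0007,"z":0.16,"turn":0},{"x":0,"y":-0.0007,"z":0.16,"turn":0}]'
python3 -m crank '[{"x":0,"y":0,"z":0,"turn":0},{"x":0,"y":0,"z":0,"turn":0},{"x":0,"y":0,"z":0,"turn":0},{"x":0,"y":0,"z":0,"turn":0},{"x":0,"y":0,"z":0,"turn":0}]' 0 50
python3 -c "
from h import *
m,s=avg(4);print(m.round(4));o=env.get_obs();print(o['force'],o['wrist_torque'])"
```

```text
time_s: 16.3
tool_pos: [0.4626, -0.2045, 0.0908]
tool_rot: [179.9, 0.0, 79.3]
force: [-0.4, -0.3, 0.5]
grip_width: 0.0601
grasp_force: 0.0
time_s: 16.92
tool_pos: [0.4624, -0.2043, 0.09]
tool_rot: [179.9, 0.0, 79.3]
force: [1.0, -0.8, -1.3]
grip_width: 0.0247
grasp_force: 50.0
[ 4.624000e-01 -2.043000e-01  9.000000e-02  1.799472e+02  6.900000e-03
  7.929020e+01]
[ 1.81165476 -0.06930278 -1.52230514] [-0.1415996  -0.50811919  0.03747915]
```

```bash
python3 -m crank '[{"x":0,"y":0,"z":-0.003,"turn":0},{"x":0,"y":0,"z":-0.006,"turn":0},{"x":0,"y":0,"z":-0.009,"turn":0},{"x":0,"y":0,"z":-0.012,"turn":0},{"x":0,"y":0,"z":-0.012,"turn":0},{"x":0,"y":0,"z":-0.012,"turn":0}]'
python3 -c "
from h import *
m,s=avg(3);print(m.round(4));o=env.get_obs();print(o['force'],o['wrist_torque'])"
```

```text
time_s: 17.88
tool_pos: [0.4623, -0.2043, 0.1013]
tool_rot: [179.9, -0.0, 79.3]
force: [5.9, -2.2, -9.1]
grip_width: 0.0248
grasp_force: 50.0
[ 4.623000e-01 -2.043000e-01  1.012000e-01  1.799441e+02 -1.840000e-02
  7.928830e+01]
[ 6.03705213 -1.41191357 -9.58757484] [-0.40422284 -1.27324461  0.02127466]
```

Lift of 11.2 mm with ~9.6 N of spring force matches the 10 N expected, so the pin is clear. Now slide 40 mm along tool +x (carrier +y).

```bash
python3 -m crank '[{"x":0.004,"y":0,"z":0,"turn":0},{"x":0.009,"y":0,"z":0,"turn":0},{"x":0.014,"y":0,"z":0,"turn":0},{"x":0.019,"y":0,"z":0,"turn":0},{"x":0.024,"y":0,"z":0,"turn":0},{"x":0.029,"y":0,"z":0,"turn":0},{"x":0.034,"y":0,"z":0,"turn":0},{"x":0.038,"y":0,"z":0,"turn":0},{"x":0.04,"y":0,"z":0,"turn":0},{"x":0.04,"y":0,"z":0,"turn":0},{"x":0.04,"y":0,"z":0,"turn":0}]'
python3 -c "
from h import *
m,s=avg(3);print(m.round(4));o=env.get_obs();print(o['force'],o['wrist_torque'])
d=m[:2]-[.4624,-.2043];a=np.radians(79.34);print(d@[np.cos(a),np.sin(a)],d@[np.sin(a),-np.cos(a)])"
```

```text
time_s: 19.4
tool_pos: [0.4696, -0.1655, 0.1012]
tool_rot: [179.9, 0.0, 79.3]
force: [5.7, -3.5, -10.4]
grip_width: 0.0247
grasp_force: 50.0
[ 4.696000e-01 -1.655000e-01  1.012000e-01  1.799331e+02  1.720000e-02
  7.927130e+01]
[ 5.66031293 -1.74496456 -9.58315101] [-0.67348798 -1.30551554  0.0260789 ]
0.039457012900357226 -6.557772384454402e-05
```

```bash
python3 -m crank '[{"x":0.0006,"y":0,"z":0,"turn":0},{"x":0.0006,"y":0,"z":0,"turn":0},{"x":0.0006,"y":0,"z":0.002,"turn":0},{"x":0.0006,"y":0,"z":0.004,"turn":0},{"x":0.0006,"y":0,"z":0.006,"turn":0},{"x":0.0006,"y":0,"z":0.008,"turn":0},{"x":0.0006,"y":0,"z":0.01,"turn":0},{"x":0.0006,"y":0,"z":0.0115,"turn":0},{"x":0.0006,"y":0,"z":0.0115,"turn":0},{"x":0.0006,"y":0,"z":0.0115,"turn":0}]'
python3 -c "
from h import *
m,s=avg(3);print(m.round(4));o=env.get_obs();print(o['force'],o['wrist_torque'])
d=m[:2]-[.4624,-.2043];a=np.radians(79.34);print(d@[np.cos(a),np.sin(a)],d@[np.sin(a),-np.cos(a)])"
```

```text
time_s: 20.8
tool_pos: [0.4697, -0.1652, 0.0903]
tool_rot: [179.9, 0.1, 79.3]
force: [3.9, -2.9, -6.3]
grip_width: 0.0246
grasp_force: 50.0
[ 4.697000e-01 -1.652000e-01  9.030000e-02  1.799391e+02  5.500000e-02
  7.926190e+01]
[ 3.94727507 -3.45714941 -7.14515167] [-0.74018496 -0.98767839 -0.01889293]
0.03973348498052473 -3.3616297944870366e-05
```

```bash
python3 -m crank '[{"x":0,"y":0,"z":0.0006,"turn":0},{"x":0,"y":0,"z":0.0006,"turn":0},{"x":0,"y":0,"z":0.0006,"turn":0}]'; python3 -m crank '[{"x":0,"y":0,"z":0.0006,"turn":0},{"x":0,"y":0,"z":0.0006,"turn":0},{"x":0,"y":0,"z":0.0006,"turn":0},{"x":0,"y":0,"z":0.0006,"turn":0}]'
```

```text
time_s: 21.32
tool_pos: [0.4698, -0.1648, 0.0901]
tool_rot: [179.9, 0.0, 79.3]
force: [4.2, -3.2, -3.0]
grip_width: 0.0246
grasp_force: 50.0
time_s: 21.82
tool_pos: [0.4699, -0.1645, 0.09]
tool_rot: [180.0, 0.0, 79.3]
force: [1.7, -2.8, 5.7]
grip_width: 0.0243
grasp_force: 50.0
```

```bash
python3 -m crank '[{"x":-0.0006,"y":0,"z":-0.0002,"turn":0},{"x":-0.0006,"y":0,"z":-0.0002,"turn":0},{"x":-0.0006,"y":0,"z":-0.0002,"turn":0},{"x":-0.0006,"y":0,"z":-0.0002,"turn":0}]'
python3 - <<'E'
from h import *
m,s=avg(3);print(m.round(4));o=env.get_obs();print(o['force'],o['grasp_force'],o['time_s'])
d=m[:2]-[.4624,-.2043];a=np.radians(79.34);print(d@[np.cos(a),np.sin(a)])
s=imaging.read_camera('side')[:,:,::-1];w=imaging.read_camera('wrist')[:,:,::-1]
cv2.imwrite('pics/fin.png',np.hstack([cv2.resize(s[120:320,200:400],(400,400),interpolation=cv2.INTER_CUBIC),cv2.resize(w[:260,220:480],(400,400))]))
E
```

```text
time_s: 22.32
tool_pos: [0.4699, -0.1646, 0.0899]
tool_rot: [180.0, -0.0, 79.3]
force: [1.7, -0.6, 5.9]
grip_width: 0.0245
grasp_force: 50.0
[ 4.699000e-01 -1.645000e-01  9.000000e-02  1.799551e+02 -1.150000e-02
  7.930440e+01]
[ 2.49519163 -2.27370461  5.61209758] 50.00004954636097 22.475
0.04045572707472277
```

View pics/fin.png

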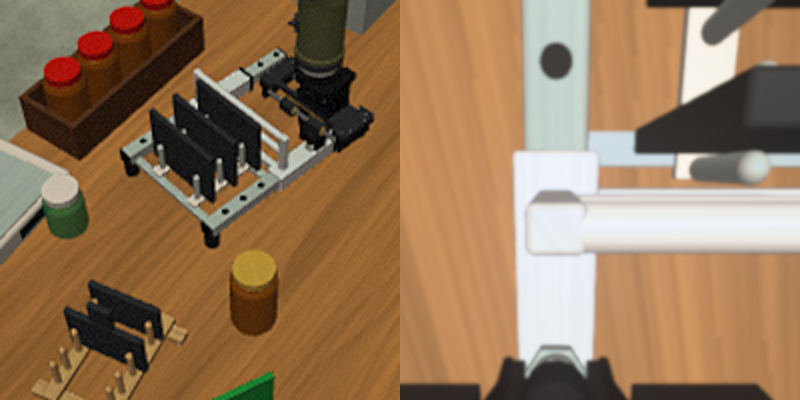

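The side view shows the three slates upright in the carrier and the guard one hole nearer, with three near-tube holes visible instead of four. The other two slates and the jars look undisturbed. The knob's height is back at the home reading of 0.090 m, and pressing down now meets a firm stop.

```bash
python3 -c "
from cell import env
print(env.sign_off())"
```

```text
the job is handed in; nothing more can be done
None
```

The slate was lowered into the free slot and let go, the guard is one hole (40 mm) nearer the slates with the pin home, and the gripper is still holding the knob; handed in at about 22.6 s.

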